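Zero the cheese-sizing taper gauge with its master plug

ROBOT

A 7-joint arm with a two-finger parallel gripper is mounted at the origin on the work surface. World frame = base frame: x ahead of the robot, y to its left, z up, the work surface at z = 0. Lengths are in m, angles in rad, forces in N, time in s.
With the tool pointing down it reaches from about 0.4 to 0.85 m from the base axis. Payload 4.5 kg.
Tool frame: the origin (TCP) lies at the very end of the fingers, on their centre line; the grasp point (between the pads) lies 19 mm behind it (r.pinch_z is the distance from the TCP to the grasp point, in m); z points along the fingers, y is the line along which they close (so a half turn about z gives the same grasp; the last joint's range is limited). The gripper opens to 88 mm and grips with 3 to 60 N. Pads are 18 mm wide; open, the fingers measure 123 mm over their backs; the gripper's body (75 mm by 187 mm) begins 45 mm behind the grasp point.
Start: joints at [-1.263, 0.689, -0.195, 1.565, 0.157, 0.902, -0.215], TCP at [0.169, 0.602, 0.239] pointing down, gripper open.
Joint ranges: [-3.01, 3.01], [-0.46, 2.08], [-1.47, 1.51], [0.13, 2.56], [-1, 4.14], [0.04, 2.09], [-2.66, 2.66]. Speed limits (rad/s): [2.57, 2.57, 3.14, 3.14, 3.14, 3.14, 3.14].

INTERFACE

Orientations are given as a unit quaternion [x, y, z, w].
In Python, from plant import r, cams gives the robot as it stands.
- The arm moves only by the shell command python3 -m pendant 'ROWS' [FORCE]. ROWS is JSON, a list of rows, each a list of 3 entries, a list of its own where there are three numbers: the closure, from -1 (fully open) to 1 (shut), then the shift along the tool's x, y, z in mm, then the turn, a rotation vector about the tool's x, y, z in degrees. A call has 1 to 8 rows; each row shifts and turns the commanded pose from where the row before left it, along the tool's axes as they then stand; what a row does not reach is not made up. A row lasts 1/8 s, in which the tool goes at most 62.5 mm and 10.7 degrees, less where a joint would pass 70% of its speed; a pose out of reach is approached as far as the arm can. A call with a gripper value outside its range is refused whole. The fingers move at their own pace and stop on an object; FORCE is the grip in N (left out, the last holds). Time passes only in rows, so rows that do not move let the fingers close. It gives the time, the measured TCP pose, the force, the opening and the grip force at its end, in the units of the state.
- r.get_state(): the state, without advancing time (a new reading comes with each control period).
- cams.snapshot(name): name is "scene" or "top"; returns a dict with "img" (420x560x3 uint8, red, green, blue), "camera_matrix" (3x3 intrinsics, pixels), "camera_from_world" (4x4, takes a point from world to camera coordinates). Camera axes: x right, y up, looking along -z (the intrinsics and any distortion apply to the point x, -y, -z); pixel columns grow to the right and rows downward; lengths in m; the calibration is good to about 2 mm. A picture is of the moment at which its call begins. There is no depth.
- r.finish_job(): hands the job in; it is judged then, once.
The state is a dict: "clock": time; "q": joint angles; "qd": joint speeds; "joint_torque": joint torques, N m; "tool_pos": TCP position; "eef_rot": TCP orientation; "contact_force": force on the tool from outside, world axes, zero at the start; "moment": the same for the moment, N m; "opening": opening from 0.0 (shut) to 1.0 (fully open); "finger_force": force on a finger pad.
Only numpy, scipy, OpenCV 4.12 (cv2) and the standard library are available. Lean on these libraries where they do the work, as an engineer would, in place of code of your own. Each camera call takes 0.05 s, during which the arm holds its last target. There are 200 camera calls.

TASK

Zero the taper gauge that sizes the small cheeses: take the steel master plug from its holder, stand it on the bed in the wide end of the tapered slot, and slide it towards the narrow end, driving the pointer ahead of it with the plug alone, until it wedges snugly between the straight rail and the slanted jaw; press gently (no more than about 1 kg of push) and hold it there for half a second. Then put the plug back upright in the holder's recess and let go, leaving the pointer where the plug brought it and the other things on the counter undisturbed.

Things in the scene. Friction and masses are not known exactly. Their poses are not given: they have to be found in the camera images.
- plug_mid (a point): The master plug, one loose upright steel turning, about 0.3 kg: round foot 40 mm in diameter, 22 mm high, with a round stem of 18 mm diameter rising from its middle to 66 mm total height. This point is on its axis, half-way up (33 mm above its underside); z axis up the stem. Grip the stem about 14 mm above this point to clear the rails.
- gauge: The fixed gauge board, white plastic 250 x 145 x 8 mm; its top is the bed the plug slides on. Origin at counter level, under the plug's centre line when its foot rubs the straight rail (y = 0); x axis along the slot to its narrow end, y from rail to jaw. Set the plug down at x = -85 to -90, y = 6 mm: the slot is 56 to 68 mm wide there. Wedged, the plug's centre is somewhere in x = -5 to +45 mm.
- rail: The straight aluminium rail, 230 x 22 x 20 mm, ticks on top. Origin mid inner face, on the bed (x 0, y -20 mm of the gauge); x along the face to the narrow end. Facing it is the jaw, a like bar with two screws (its frame: origin mid inner face, x along that face, jaw on +y): slanted 0.197 rad, the slot narrows 1 mm per 5 mm; clamped anywhere in 10 mm of sideways play, its place is not measured.
- pointer (a joint): The drag pointer, a small steel slider outside the rail; its arm crosses over the rail (top 33 mm above the counter) and ends in a 12 mm wide tongue hanging in the slot. Value in m: 0 with the tongue's near face at x = -55 mm of the gauge, growing to 0.15 towards the narrow end. Stays where left; takes about 1.5 N. Only the plug's foot may push it, on the tongue.
- pointer_face (a point): Middle of the tongue's near face, 18 mm above the counter, on the centre line of the plug's path: the plug's foot touches it with the plug's centre 20 mm short of it.
- pointer_reading (a point): Point carried by the pointer, 20 mm before the tongue's face: where the centre of the plug is while it touches the tongue. Axes as the gauge.
- holder: The plug's holder, a fixed wooden block 100 x 100 x 18 mm with one round recess in its top. Origin at the centre of its underside.
- recess (a point): Centre of the recess's floor, 10 mm above the counter. The recess is 45 mm in diameter and 8 mm deep; the plug's foot stands in it.
- boxed_cheese: Bystander: round wooden cheese box, 103 mm in diameter, 38 mm high; origin at the centre of its underside.
- jar: Bystander: amber jar, 64 mm in diameter, 85 mm high; origin at the centre of its underside.
- goat_cheese: Bystander: small pale round cheese, 60 mm in diameter, 39 mm high; origin at the centre of its underside.
Mind the look-alikes: they are no part of the job. Of the things that look like the holder, the middle-sized one is meant. Leave any black look-alike of the part that bears plug_mid alone.

How it is judged:
On the way, in this order (a step that is already met when the one before it is completed fails the run):
1. the plug is upright, down on the bed in the wide end of the slot, short of the place where it wedges (x of plug_mid in the frame of gauge between -0.125 and -0.03 m and y of plug_mid in the frame of gauge above -0.004 m and y of plug_mid in the frame of jaw below -0.017 m and height (world z) of plug_mid below 0.045 m and angle between plug_mid's own z axis and vertical below 0.15 rad), for 0.1 s.
2. the plug is wedged: it bears on both the rail and the jaw with at least 1.5 N, low in the slot, with the pointer against it (contact force between plug and jaw above 1.5 N and contact force between plug and rail above 1.5 N and height (world z) of plug_mid below 0.045 m and horizontal distance between plug_mid and pointer_reading below 0.004 m), for 0.2 s.
At the end, for the whole second after the job is handed in: The plug stands upright and still, fully down in the holder's recess, and the pointer rests where the wedged plug brought it: its reading point lies 19.0 to 20.6 mm from the jaw's face, that is from 3 mm short to 5 mm past the place along the slot where the plug just touches both sides (horizontal distance between plug_mid and recess below 0.005 m and z of plug_mid in the frame of recess below 0.036 m and angle between plug_mid's own z axis and vertical below 0.08 rad and linear speed of plug below 0.02 m/s and y of pointer_reading in the frame of jaw between -0.0206 and -0.019 m and velocity of joint pointer below 0.005 m/s).
It fails at once if the plug is forced: more than 20 N on the jaw or the rail (contact force between plug and jaw above 20 N or contact force between plug and rail above 20 N).
It fails at once if the gripper or arm pushes the pointer itself (contact force between any of the arm, the fingers and pointer above 1 N).
It fails at once if a bystander is moved by more than 15 mm (distance of any of boxed_cheese, jar, goat_cheese from where it was at the start of the episode above 0.015 m).
It also fails if it takes over 58 s, if anything falls off the work surface, if the arm or the gripper's body presses on something with over 40 N, if the wrist force passes 120 N, or if a joint passes its speed limit or range.

## Working session

There is one attempt and no reset: what is moved stays moved. The work goes in short steps, Python scripts to look and compute and a shell command to move; the robot and the scene stay as the last step left them, time stands still between calls to the robot, and variables do not carry over. Pictures are saved under pics/ and viewed, at most 10 in all, crops included, and the job is handed in when it is done.

```bash
mkdir -p pics; ls
cat > h.py <<'E'
import numpy as np, cv2
from plant import r, cams
def snap(n):
    s=cams.snapshot(n); return s['img'].copy(),np.array(s['camera_matrix']),np.array(s['camera_from_world'])
def ray(K,T,u,v):
    d=np.linalg.inv(K)@np.array([u,v,1.]); d=np.array([d[0],-d[1],-d[2]])
    R=T[:3,:3]; return -R.T@T[:3,3], R.T@d
def onz(K,T,u,v,z):
    o,d=ray(K,T,u,v); return o+d*(z-o[2])/d[2]
def proj(K,T,p):
    c=T[:3,:3]@np.array(p)+T[:3,3]; q=K@np.array([c[0],-c[1],-c[2]]); return q[:2]/q[2]
E
python3 - <<'E'
from h import *
for n in('top','scene'):
    i,K,T=snap(n); cv2.imwrite(f'pics/{n}1.png',i[:,:,::-1]); np.savez(f'{n}1.npz',i=i,K=K,T=T); print(n,ray(K,T,280,210),K[0,0])
print(r.get_state())
E
```

```text
pics
top (array([0.36081115, 0.00953004, 1.32445775]), array([ 0.19864232, -0.01731323, -0.97992699])) 449.3625481220143
scene (array([ 1.02236835, -0.38475443,  0.86560002]), array([-0.42708536,  0.39687907, -0.81248836])) 396.30779659202324
{'clock': 0.1, 'q': array([-1.26316733,  0.68992592, -0.194527  ,  1.56620524,  0.15729697,
        0.90253424, -0.21511533]), 'qd': array([-0.00130872, -0.00280918, -0.00099961, -0.00429454,  0.00106194,
        0.00136929,  0.00099695]), 'joint_torque': array([-2.78371343e-03, -5.28498352e+01, -1.27132427e+00, -1.53836864e+01,
       -5.26146346e-02,  1.97510664e-03,  5.36040068e-05]), 'tool_pos': array([0.16889859, 0.60115904, 0.23798359]), 'eef_rot': array([ 1.36457291e-01,  9.90645598e-01, -8.38900692e-04, -5.66132513e-05]), 'contact_force': array([0.23621635, 0.16845152, 0.14552372]), 'moment': array([ 0.02818066, -0.04502204,  0.03468952]), 'finger_force': 0.0, 'opening': 1.0046760631390466}
```

View pics/top1.png

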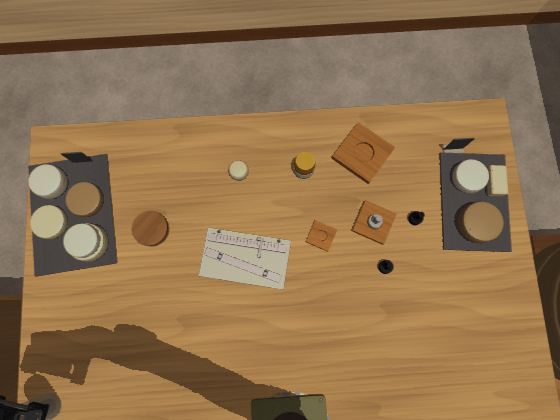

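View pics/scene1.png

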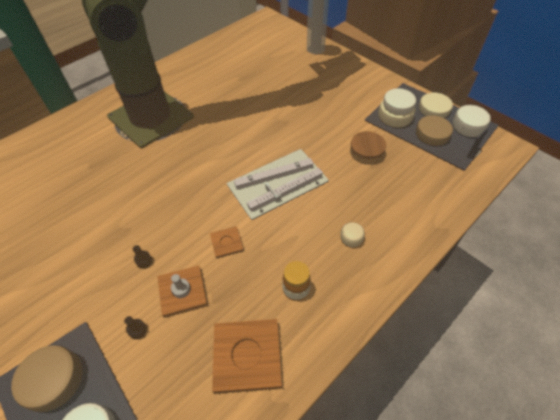

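Top view: three wooden blocks, small (321,236), middle (374,222, carrying the steel plug) and large (363,153). The middle one is the holder. The black look-alikes are at (416,218) and (386,266). The gauge is at (245,258), with the pointer near (260,247). I'll enlarge both to confirm.

Run:
```python
from h import *
d=np.load('top1.npz'); i=d['i'][:,:,::-1]
a=cv2.resize(i[222:292,195:295],None,fx=6,fy=6,interpolation=cv2.INTER_CUBIC)  # 600x420
b=cv2.resize(i[195:250,300:430],None,fx=4.6,fy=3.2,interpolation=cv2.INTER_CUBIC)[:180,:600]
cv2.imwrite('pics/crop1.png',np.vstack([a,b[:176]]))
e=np.load('scene1.npz'); j=e['i'][:,:,::-1]
a=cv2.resize(j[145:220,222:332],None,fx=5.4,fy=5.4,interpolation=cv2.INTER_CUBIC)
cv2.imwrite('pics/crop2.png',a)
```

```text
Traceback (most recent call last):
ValueError: all the input array dimensions except for the concatenation axis must match exactly, but along dimension 1, the array at index 0 has size 600 and the array at index 1 has size 598
```

Run:
```python
from h import *
i=np.load('top1.npz')['i'][:,:,::-1]
a=cv2.resize(i[222:292,195:295],(600,420),interpolation=cv2.INTER_CUBIC)
b=cv2.resize(i[197:247,330:430],(360,180),interpolation=cv2.INTER_CUBIC)
b=cv2.copyMakeBorder(b,0,0,0,240,0)
cv2.imwrite('pics/crop1.png',np.vstack([a,b]))
```

```text
(no output)
```

View pics/crop1.png

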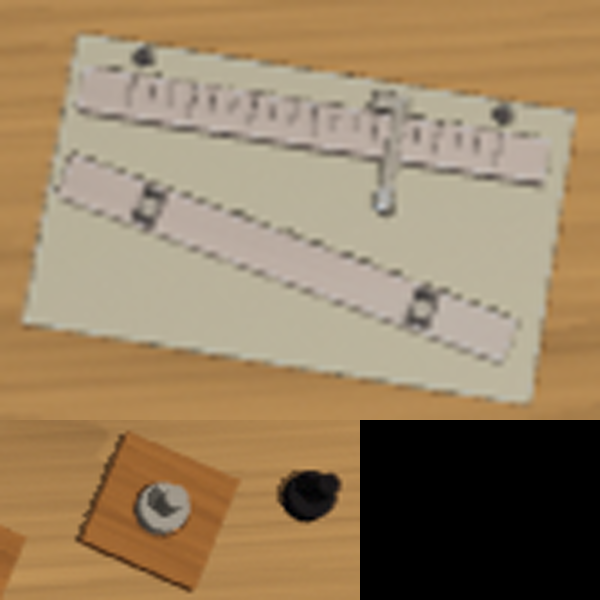

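The crop confirms that the plug is the light steel turning on the middle block, at about (374.5,221), with black look-alikes to its right. The gauge's narrow end is to the left. The tongue is at crop (385,200) → pixel (259,255).

```bash
cat > m.py <<'E'
from h import *
S=4
def blob(i,seed,tol,box,close=0):
    x0,y0,x1,y1=box
    c=cv2.resize(i[y0:y1,x0:x1],None,fx=S,fy=S,interpolation=cv2.INTER_CUBIC)
    lab=cv2.cvtColor(c,cv2.COLOR_RGB2LAB).astype(float)
    u,v=int((seed[0]-x0+.5)*S),int((seed[1]-y0+.5)*S)
    ref=np.median(lab[v-3:v+4,u-3:u+4].reshape(-1,3),0)
    m=(np.abs(lab-ref)<np.array(tol)).all(2).astype(np.uint8)
    if close: m=cv2.morphologyEx(m,cv2.MORPH_CLOSE,np.ones((close,close)))
    n,l=cv2.connectedComponents(m); m=(l==l[v,u]).astype(np.uint8)
    k=max(cv2.findContours(m,cv2.RETR_EXTERNAL,cv2.CHAIN_APPROX_NONE)[0],key=cv2.contourArea)
    return (k[:,0,:]+.5)/S+np.array([x0,y0])-.5, ref
def rect(K,T,pts,z):
    w=np.array([onz(K,T,u,v,z)[:2] for u,v in pts]).astype(np.float32)*1000
    c,s,a=cv2.minAreaRect(w); return np.round(c,1),np.round(s,1),round(a,1)
E
python3 - <<'E'
from m import *
t=np.load('top1.npz'); s=np.load('scene1.npz')
for n,d,seeds in(('top',t,dict(board=(250,278,8),rail=(253,241.5,28),jaw=(240,264,28),holder=(362,226,18),small=(313,240,0),stem=(375.5,220,76))),):
    for k,(u,v,z) in seeds.items():
        b=(int(u)-75,int(v)-60,int(u)+75,int(v)+60)
        for tol in((25,6,8),(40,10,14)):
            p,ref=blob(d['i'],(u,v),tol,b,25 if k in('rail','jaw','board') else 9)
            print(k,tol,ref,rect(d['K'],d['T'],p,z))
# scene contours of plug region
i=s['i']; print('scene lab', cv2.cvtColor(i[270:300:2,168:192:2],cv2.COLOR_RGB2LAB)[:,:,0])
E
```

```text
board (25, 6, 8) [187. 127. 141.] (array([-307.4, -443.8]), array([1268.3,  735.2]), 77.2)
board (40, 10, 14) [187. 127. 141.] (array([-307.5, -445. ]), array([1278.7,  743.5]), 77.2)
rail (25, 6, 8) [173. 131. 135.] (array([-2310. , -1800.2]), array([5035.9, 2914.3]), 77.2)
rail (40, 10, 14) [173. 131. 135.] (array([-2312.3, -1803.9]), array([5082.7, 2952.4]), 77.3)
jaw (25, 6, 8) [183. 132. 135.] (array([-2308.9, -1800.3]), array([5035.9, 2911.4]), 77.2)
jaw (40, 10, 14) [183. 132. 135.] (array([-2311.3, -1805.3]), array([5078.9, 2945.4]), 77.2)
holder (25, 6, 8) [124. 146. 167.] (array([-2352.5,  3826.5]), array([1294.7, 1297.7]), 61.8)
holder (40, 10, 14) [124. 146. 167.] (array([-2283.4,  3406.2]), array([5806.1, 4567.4]), 86.3)
small (25, 6, 8) [125. 146. 166.] (array([ 544.7, -131.6]), array([74. , 74.3]), 62.1)
small (40, 10, 14) [125. 146. 166.] (array([ 538.5, -107.4]), array([456.7, 358.2]), 86.3)
stem (25, 6, 8) [ 71. 129. 132.] (array([-11756.7,  16714.1]), array([1735.8, 1961. ]), 58.8)
stem (40, 10, 14) [ 71. 129. 132.] (array([-11749.3,  16803. ]), array([1938.3, 2204.2]), 69.0)
scene lab [[164 165 161 155 152 147 144 139 137 135 134 136]
 [160 149 142 139 139 137 137 132 133 134 131 135]
 [138 134 139 152 149 144 136 133 131 131 128 131]
 [134 139 157 170 168 155 131 132 130 131 131 132]
 [128 136 162 168 170 152 127 143 141 128 125 127]
 [129 131 151 157 155 122 108 153 163 147 133 132]
 [130 129 132 121 107  91  90 127 159 161 138 128]
 [132 137 155 132  96  96  90  90 115 142 138 116]
 [137 146 165 156 110  92  90  93  96 113 123 102]
 [135 144 168 168 137 103 102  98 105 113 105  95]
 [131 132 157 171 167 155 149 138 145 134  95 102]
 [132 125 124 159 172 173 171 163 141 107  97 114]
 [130 124 112 121 141 144 135 121 100  97 110 128]
 [125 123 118 111 107 103  96 100 100 116 130 133]
 [125 131 130 130 127 117 116 122 127 134 134 130]]
```

Run:
```python
from m import *
t=np.load('top1.npz'); s=np.load('scene1.npz')
S1=dict(board=(250,278,8),rail=(253,241.5,28),jaw=(240,264,28),holder=(362,226,18),small=(313,240,0))
for k,(u,v,z) in S1.items():
    b=(int(u)-75,int(v)-60,int(u)+75,int(v)+60)
    for tol in((20,4,5),(25,6,8)):
        p,ref=blob(t['i'],(u,v),tol,b,25 if k in('rail','jaw','board') else 9)
        w=rect(t['K'],t['T'],p,z/1000); print('top',k,w)
        g=np.round(proj(s['K'],s['T'],[*(w[0]/1000),z/1000])); 
    print('  pred scene',g)
def cen(d,box,lo):  # neutral bright pixels = steel
    x0,y0,x1,y1=box; c=cv2.resize(d['i'][y0:y1,x0:x1],None,fx=4,fy=4,interpolation=cv2.INTER_CUBIC)
    lab=cv2.cvtColor(c,cv2.COLOR_RGB2LAB).astype(int); m=((lab[:,:,2]<145)&(lab[:,:,0]>lo)).astype(np.uint8)
    k=max(cv2.findContours(m,0,1)[0],key=cv2.contourArea); k=(k[:,0]+.5)/4+[x0,y0]-.5
    return k
for n,d,box in(('top',t,(362,205,392,237)),('scene',s,(160,265,200,305))):
    k=cen(d,box,40); e=cv2.fitEllipse(k.astype(np.float32)); print(n,'steel',e, k.min(0),k.max(0), onz(d['K'],d['T'],*e[0],.032))
i=[cv2.resize(t['i'][200:242,355:397],(380,380),interpolation=2),cv2.resize(s['i'][262:304,160:202],(380,380),interpolation=2)]
cv2.imwrite('pics/plug.png',np.hstack(i)[:,:,::-1])
```

```text
top board (array([492.5,  98.9]), array([248.8, 144.5]), 77.2)
top board (array([492.6,  98.9]), array([250.1, 145. ]), 77.2)
  pred scene [277. 181.]
top rail (array([508.3,  97.4]), array([242.8, 123.6]), 70.8)
top rail (array([490.6,  97.5]), array([244.8, 141.6]), 77.2)
  pred scene [276. 176.]
top jaw (array([471.4, 105.8]), array([229.9,  23.5]), 66.0)
top jaw (array([490.6,  97.5]), array([244.8, 141.5]), 77.2)
  pred scene [276. 176.]
top holder (array([ 573.3, -289.6]), array([99.4, 99.9]), 61.7)
top holder (array([ 573.4, -289.5]), array([101.4, 101.7]), 61.8)
  pred scene [180. 288.]
top small (array([ 545.5, -131.6]), array([71.9, 71.6]), 62.3)
top small (array([ 544.7, -131.6]), array([74. , 74.3]), 62.1)
  pred scene [226. 243.]
top steel ((374.5169677734375, 221.0980987548828), (13.804237365722656, 15.127875328063965), 68.04796600341797) [366.875 214.125] [382.125 228.375] [ 0.57185471 -0.2866005   0.032     ]
scene steel ((179.57550048828125, 286.5183410644531), (17.6470947265625, 22.903636932373047), 152.99375915527344) [171.125 274.625] [189.625 297.125] [ 0.57580821 -0.2895186   0.032     ]
```

View pics/plug.png

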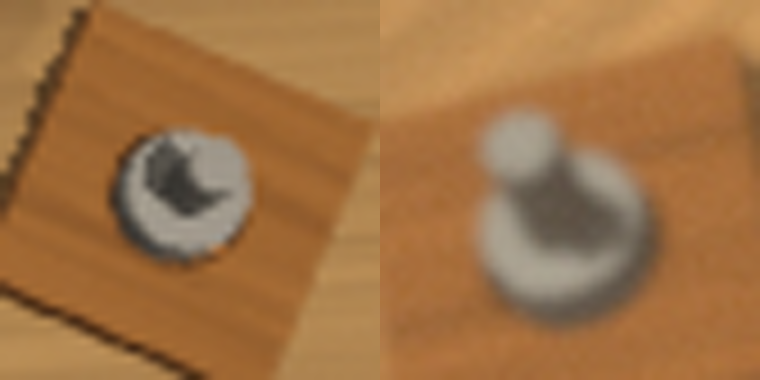

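Run:
```python
from m import *
t=np.load('top1.npz'); s=np.load('scene1.npz')
print(onz(t['K'],t['T'],375.3,220.6,.032),onz(s['K'],s['T'],174.97,277.5,.076),onz(s['K'],s['T'],179.9,286.9,.032))
# rail & jaw inner edges: pink mask, line fits in top view, z=28
def pink(d,box):
    x0,y0,x1,y1=box; c=cv2.resize(d['i'][y0:y1,x0:x1],None,fx=4,fy=4,interpolation=cv2.INTER_CUBIC)
    lab=cv2.cvtColor(c,cv2.COLOR_RGB2LAB).astype(int)
    m=((lab[:,:,2]<139)&(lab[:,:,1]>128)&(lab[:,:,0]>140)).astype(np.uint8)
    m=cv2.morphologyEx(cv2.morphologyEx(m,cv2.MORPH_OPEN,np.ones((5,5))),cv2.MORPH_CLOSE,np.ones((21,21)))
    ks=sorted(cv2.findContours(m,0,1)[0],key=cv2.contourArea)[::-1]
    return [(k[:,0]+.5)/4+[x0,y0]-.5 for k in ks if cv2.contourArea(k)>800]
for n,d,box in(('top',t,(195,222,295,292)),('scene',s,(222,145,332,220))):
    for p in pink(d,box):
        print(n,p.mean(0).round(), rect(d['K'],d['T'],p,.028))
# tongue from top
c=cv2.resize(t['i'][222:292,195:295],(600,420),interpolation=2); print(cv2.cvtColor(c[200:201,340:430:6],cv2.COLOR_RGB2LAB)[0].tolist())
```

```text
[ 0.57317617 -0.28904296  0.032     ] [ 0.5746983  -0.28909815  0.076     ] [ 0.5771031 -0.2895477  0.032    ]
top [247. 242.] (array([534.4,  89.7]), array([230.1,  24.3]), 77.2)
top [242. 264.] (array([471.3, 106.1]), array([230.4,  23.9]), 65.9)
scene [283. 188.] (array([536.8,  86.6]), array([229.6,  25.4]), 76.5)
scene [273. 172.] (array([473.9, 102.6]), array([226.2,  22.3]), 65.8)
[[185, 126, 141], [185, 126, 141], [186, 126, 141], [186, 126, 141], [185, 127, 141], [163, 127, 139], [135, 128, 134], [183, 128, 131], [173, 127, 131], [159, 127, 137], [189, 126, 142], [186, 126, 141], [185, 127, 141], [185, 127, 141], [185, 127, 140]]
```

The plug is at (0.574, -0.289), which agrees between the two views and with the holder's centre. The gauge axis is at 77.2°, its origin is about (0.505, 0.096), and the jaw predicts the wedge at x≈+15 mm, which is in range. I'll turn the tool so the fingers close across the slot, then move.

```bash
cat > go.py <<'E'
import sys
from h import *
from scipy.spatial.transform import Rotation as Ro
def delta(x,y,z,yaw=-12.8):
    st=r.get_state(); R=Ro.from_quat(st['eef_rot'])
    c,s=np.cos(np.radians(yaw)),np.sin(np.radians(yaw))
    G=Ro.from_matrix(np.array([[-s,c,0],[c,s,0],[0,0,-1.]]).T if 0 else np.column_stack([np.cross([c,s,0],[0,0,-1]),[c,s,0],[0,0,-1]]))
    p=np.array([x,y,z])-st['tool_pos']
    print('t',round(st['clock'],2),'mm now-axes',(R.inv().apply(p)*1000).round(1),'mm goal-axes',(G.inv().apply(p)*1000).round(1),'turn',(R.inv()*G).as_rotvec(degrees=True).round(1),'F',np.round(st['contact_force'],1),'pos',st['tool_pos'].round(4))
def gauge(s,y=0,z=.036): # world of a point in the gauge frame (mm)
    a=np.radians(77.2); o=np.array([505.0,95.8]); 
    return (*((o+s*np.array([np.cos(a),np.sin(a)])+y*np.array([-np.sin(a),np.cos(a)]))/1000),z)
if __name__=='__main__': delta(*map(float,sys.argv[1:4]))
E
python3 go.py .5743 -.289 .15
python3 -m pendant '[[-1,[0,0,0],[0,0,10]],[-1,[0,0,0],[0,0,10]],[-1,[0,0,0],[0,0,10]],[-1,[0,0,0],[0,0,10]],[-1,[0,0,0],[0,0,10]],[-1,[0,0,0],[0,0,10]],[-1,[0,0,0],[0,0,10]],[-1,[0,0,0],[0,0,10]]]'
python3 go.py .5743 -.289 .15
```

```text
t 0.1 mm now-axes [-631.  -747.3   89.3] mm goal-axes [-778.2  592.5   88. ] turn [-0.1  0.1 87.1] F [0.2 0.2 0.1] pos [0.1689 0.6012 0.238 ]
clock: 1.1
tool_pos: [0.1687, 0.6014, 0.2382]
eef_rot: [0.743, 0.669, -0.0, 0.0]
contact_force: [-0.5, 0.1, 0.5]
opening: 1.002
finger_force: 0.0
t 1.1 mm now-axes [-843.   496.5   89. ] mm goal-axes [-778.4  592.7   88.2] turn [-0.   0.1  6.8] F [-0.5  0.1  0.5] pos [0.1687 0.6014 0.2382]
```

```bash
python3 -m pendant '[[-1,[0,0,0],[0,0,6.8]],[-1,[-25,45,0],[0,0,0]],[-1,[-30,50,0],[0,0,0]],[-1,[-35,50,0],[0,0,0]],[-1,[-35,50,0],[0,0,0]],[-1,[-35,50,0],[0,0,0]],[-1,[-40,45,0],[0,0,0]],[-1,[-45,40,0],[0,0,0]]]' >/dev/null
python3 go.py .5743 -.289 .15
```

```text
t 2.1 mm now-axes [-535.8  256.8   88.5] mm goal-axes [-534.3  259.7   88.5] turn [ 0.  -0.   0.3] F [ 0.8 -0.4  0.1] pos [0.4394 0.2896 0.2385]
```

```bash
python3 -m pendant '[[-1,[-50,30,0],[0,0,0.3]],[-1,[-50,30,0],[0,0,0]],[-1,[-52,30,0],[0,0,0]],[-1,[-52,30,0],[0,0,0]],[-1,[-52,28,0],[0,0,0]],[-1,[-52,28,0],[0,0,0]],[-1,[-52,28,10],[0,0,0]],[-1,[-52,25,15],[0,0,0]]]' >/dev/null
python3 go.py .5743 -.289 .15
```

```text
t 3.1 mm now-axes [-122.3   30.7   63.5] mm goal-axes [-122.2   30.8   63.5] turn [ 0.1 -0.   0. ] F [ 0.1 -0.5 -0.3] pos [ 0.5713 -0.163   0.2135]
```

```bash
python3 -m pendant '[[-1,[-50,15,20],[0,0,0]],[-1,[-45,10,20],[0,0,0]],[-1,[-27,6,23],[0,0,0]],[-1,[0,0,30],[0,0,0]],[-1,[0,0,0],[0,0,0]]]' >/dev/null
python3 go.py .5743 -.289 .038
python3 - <<'E'
from h import *
o=[]
for n in('top','scene'):
    i,K,T=snap(n); u,v=proj(K,T,[.5743,-.289,.076]).round().astype(int); print(n,u,v)
    u=max(u,35);c=cv2.resize(i[v-35:v+35,u-35:u+35],(400,400),interpolation=2); o.append(c)
cv2.imwrite('pics/over.png',np.hstack(o)[:,:,::-1])
E
```

```text
t 3.73 mm now-axes [-2.5  3.5 80.1] mm goal-axes [-2.3  3.1 80.1] turn [-0.3 -0.1 -0. ] F [ 0.1 -0.4  0.3] pos [ 0.5718 -0.2861  0.1181]
top 379 217
scene 175 277
```

View pics/over.png

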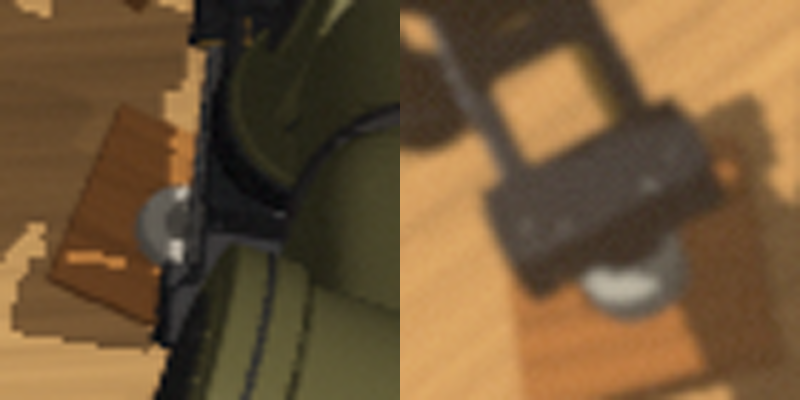

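The fingers straddle the plug: its foot is visible just beyond the near finger at (640,280) in the right half, and the stem sits between the fingers. I'll descend and grip.

```bash
python3 -m pendant '[[-1,[-2,3,25],[0,0,0]],[-1,[0,0,25],[0,0,0]],[-1,[0,0,20],[0,0,0]],[-1,[0,0,10],[0,0,0]],[-1,[0,0,0],[0,0,0]]]' >/dev/null
python3 go.py .5743 -.289 .038
python3 -m pendant '[[1,[0,0,0],[0,0,0]],[1,[0,0,0],[0,0,0]],[1,[0,0,0],[0,0,0]],[1,[0,0,0],[0,0,0]],[1,[0,0,0],[0,0,0]],[1,[0,0,0],[0,0,0]]]' 20
python3 go.py .5743 -.289 .038
```

```text
t 4.45 mm now-axes [-0.  -2.1  2.5] mm goal-axes [-0.  -2.1  2.5] turn [-0. -0.  0.] F [-0.5 -1.   0. ] pos [ 0.5763 -0.2894  0.0405]
clock: 5.2
tool_pos: [0.5763, -0.2896, 0.0407]
eef_rot: [0.781, 0.624, 0.0, -0.0]
contact_force: [-0.7, -0.3, 0.2]
opening: 0.345
finger_force: 0.0
t 5.2 mm now-axes [ 0.2 -2.1  2.7] mm goal-axes [ 0.2 -2.1  2.7] turn [-0. -0.  0.] F [-0.7 -0.3  0.2] pos [ 0.5763 -0.2896  0.0407]
```

```bash
python3 -m pendant '[[1,[0,-2,2.5],[0,0,0]],[1,[0,0,0],[0,0,0]],[1,[0,0,0],[0,0,0]],[1,[0,0,0],[0,0,0]],[1,[0,0,0],[0,0,0]]]'
python3 go.py .5743 -.289 .038
```

```text
clock: 5.82
tool_pos: [0.5741, -0.289, 0.0379]
eef_rot: [0.781, 0.624, -0.0, -0.0]
contact_force: [-0.2, 0.8, -2.6]
opening: 0.195
finger_force: 20.0
t 5.83 mm now-axes [ 0.   0.2 -0.1] mm goal-axes [ 0.   0.2 -0.1] turn [-0. -0.  0.] F [-0.2  0.8 -2.6] pos [ 0.5741 -0.289   0.0379]
```

```bash
python3 -m pendant '[[1,[0,0,-10],[0,0,0]],[1,[0,0,-20],[0,0,0]],[1,[0,0,-30],[0,0,0]],[1,[0,0,-30],[0,0,0]],[1,[0,0,0],[0,0,0]]]'
python3 - <<'E'
from go import *
delta(*gauge(-87,6));
E
```

```text
clock: 6.45
tool_pos: [0.5765, -0.2904, 0.1319]
eef_rot: [0.781, 0.624, 0.002, 0.003]
contact_force: [0.9, -0.4, -2.4]
opening: 0.195
finger_force: 20.0
t 6.45 mm now-axes [ 273.9 -162.    94.3] mm goal-axes [ 273.7 -161.3   95.9] turn [0.4 0.1 0. ] F [ 0.9 -0.4 -2.4] pos [ 0.5765 -0.2904  0.1319]
```

```bash
python3 -m pendant '[[1,[40,-20,0],[0,0,0]],[1,[50,-30,0],[0,0,0]],[1,[50,-30,0],[0,0,0]],[1,[50,-30,0],[0,0,0]],[1,[50,-30,0],[0,0,0]],[1,[34,-21,0],[0,0,0]],[1,[0,0,0],[0,0,0]],[1,[0,0,0],[0,0,0]]]'
python3 - <<'E'
from go import *
delta(*gauge(-87,6)); 
i,K,T=snap('scene'); u,v=proj(K,T,gauge(-30,10,.03)).round().astype(int)
cv2.imwrite('pics/ov2.png',cv2.resize(i[v-50:v+50,u-65:u+65],(780,600),interpolation=2)[:,:,::-1]); print(u,v)
E
```

```text
clock: 7.45
tool_pos: [0.4783, 0.0129, 0.1281]
eef_rot: [0.782, 0.624, -0.0, 0.0]
contact_force: [0.2, -0.3, -3.1]
opening: 0.195
finger_force: 20.0
t 7.45 mm now-axes [-0.2  1.6 92.1] mm goal-axes [-0.3  1.7 92.1] turn [ 0.  0. -0.] F [ 0.2 -0.3 -3.1] pos [0.4783 0.0129 0.1281]
268 181
```

View pics/ov2.png

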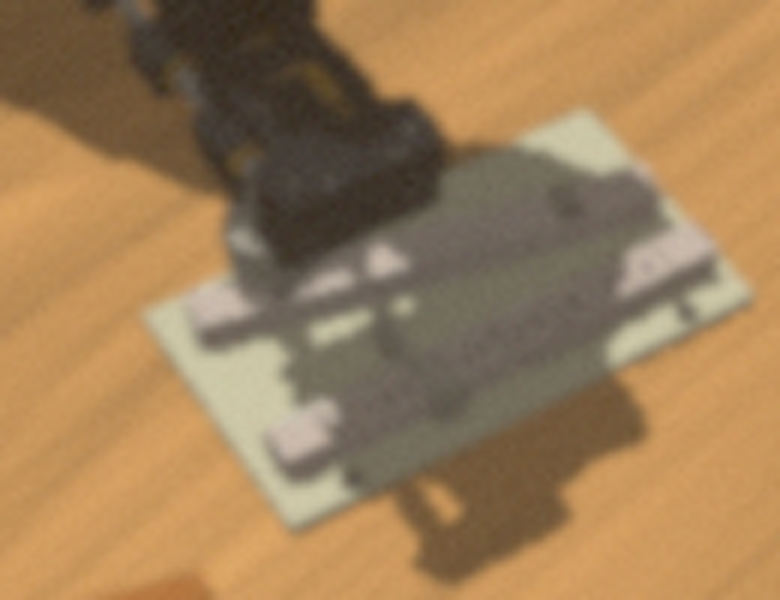

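The plug hangs over the wide end, between rail and jaw (foot at about (265,260) in the crop, raised 90 mm). The pointer is well ahead of it. I'll lower it.

```bash
python3 -m pendant '[[1,[0,0,20],[0,0,0]],[1,[0,0,25],[0,0,0]],[1,[0,0,25],[0,0,0]],[1,[0,0,15],[0,0,0]],[1,[0,0,0],[0,0,0]],[1,[0,0,0],[0,0,0]]]'
python3 - <<'E'
from go import *
delta(*gauge(-87,6));
E
```

```text
clock: 8.25
tool_pos: [0.4785, 0.0132, 0.0437]
eef_rot: [0.782, 0.624, 0.0, 0.0]
contact_force: [0.3, 0.2, -2.6]
opening: 0.195
finger_force: 20.0
t 8.25 mm now-axes [-0.6  1.5  7.7] mm goal-axes [-0.6  1.5  7.7] turn [ 0.1 -0.  -0. ] F [ 0.3  0.2 -2.6] pos [0.4785 0.0132 0.0437]
```

```bash
python3 -m pendant '[[1,[0,0,4],[0,0,0]],[1,[0,0,2],[0,0,0]],[1,[0,0,1.5],[0,0,0]],[1,[0,0,0],[0,0,0]],[1,[0,0,0],[0,0,0]]]'
python3 -m pendant '[[1,[0,0,0.7],[0,0,0]],[1,[0,0,0],[0,0,0]],[1,[0,0,0],[0,0,0]]]'
```

```text
clock: 8.88
tool_pos: [0.478, 0.0137, 0.0357]
eef_rot: [0.781, 0.624, 0.0, -0.0]
contact_force: [-0.1, 0.9, -1.6]
opening: 0.196
finger_force: 20.0
clock: 9.25
tool_pos: [0.4781, 0.0137, 0.0356]
eef_rot: [0.781, 0.624, 0.0, 0.0]
contact_force: [-0.1, -0.3, 5.6]
opening: 0.196
finger_force: 20.0
```

```bash
python3 -m pendant '[[1,[0,0,-0.6],[0,0,0]],[1,[4,0.5,0],[0,0,0]],[1,[8,1,0],[0,0,0]],[1,[8,1,0],[0,0,0]],[1,[8,1,0],[0,0,0]],[1,[8,1,0],[0,0,0]],[1,[8,0.5,0],[0,0,0]],[1,[0,0,0],[0,0,0]]]'
python3 - <<'E'
from go import *
delta(*gauge(15,0));
E
```

```text
clock: 10.25
tool_pos: [0.4921, 0.0557, 0.0357]
eef_rot: [0.781, 0.624, -0.001, -0.0]
contact_force: [-2.7, -3.1, 4.4]
opening: 0.198
finger_force: 20.0
t 10.25 mm now-axes [56.9  3.7 -0.3] mm goal-axes [56.9  3.7 -0.3] turn [-0.1  0.   0. ] F [-2.7 -3.1  4.4] pos [0.4921 0.0557 0.0357]
```

```bash
sed -i "s/'F',np.round(st\['contact_force'\],1)/'Ftool',R.inv().apply(st['contact_force']).round(1)/" go.py
cat > s.py <<'E'
from go import *
delta(*gauge(15,0))
E
python3 -m pendant '[[1,[0,0,-0.5],[0,0,0]],[1,[6,0,0],[0,0,0]],[1,[8,0.5,0],[0,0,0]],[1,[8,0.5,0],[0,0,0]],[1,[3,0.5,0],[0,0,0]],[1,[0,0,0],[0,0,0]],[1,[0,0,0],[0,0,0]]]' >/dev/null
python3 s.py
```

```text
t 11.12 mm now-axes [31.5  1.1  0.2] mm goal-axes [31.5  1.1  0.2] turn [ 0.1 -0.1  0. ] Ftool [0.2 0.  3. ] pos [0.5003 0.0799 0.0362]
```

```bash
python3 -m pendant '[[1,[0,0.5,0],[0,0,0]],[1,[0,0.5,0],[0,0,0]],[1,[0,0,0],[0,0,0]]]' >/dev/null
python3 s.py
python3 -m pendant '[[1,[0,0.5,0],[0,0,0]],[1,[0,0,0],[0,0,0]]]' >/dev/null
python3 s.py
```

```text
t 11.5 mm now-axes [32.1  0.5  0.2] mm goal-axes [32.1  0.5  0.1] turn [ 0. -0.  0.] Ftool [-0.1  0.1  2.3] pos [0.5008 0.0792 0.0361]
t 11.75 mm now-axes [32.1  0.1  0.1] mm goal-axes [32.1  0.1  0.1] turn [ 0. -0.  0.] Ftool [ 0.5 -0.2  3. ] pos [0.5011 0.0792 0.0361]
```

```bash
python3 -m pendant '[[1,[0,0.5,0],[0,0,0]],[1,[0,0,0],[0,0,0]]]' >/dev/null
python3 s.py
python3 -m pendant '[[1,[0,0.5,0],[0,0,0]],[1,[0,0,0],[0,0,0]]]' >/dev/null
python3 s.py
python3 -m pendant '[[1,[0,0.4,0],[0,0,0]],[1,[0,0,0],[0,0,0]]]' >/dev/null
python3 s.py
```

```text
t 12.0 mm now-axes [32.1  0.   0.1] mm goal-axes [32.1  0.   0.1] turn [-0.  0.  0.] Ftool [-0.2 -0.6  3. ] pos [0.5012 0.0791 0.0361]
t 12.25 mm now-axes [32.1 -0.1  0. ] mm goal-axes [32.1 -0.1  0. ] turn [-0.1  0.   0. ] Ftool [-0.3 -2.6  1.4] pos [0.5013 0.0791 0.036 ]
t 12.5 mm now-axes [32.1 -0.2  0. ] mm goal-axes [32.1 -0.2  0. ] turn [-0.1  0.   0. ] Ftool [ 1.  -4.2  0.5] pos [0.5014 0.0791 0.036 ]
```

```bash
python3 -m pendant '[[1,[3,-0.4,0],[0,0,0]],[1,[5,0,0],[0,0,0]],[1,[5,0,0],[0,0,0]],[1,[5,0,0],[0,0,0]],[1,[3,0,0],[0,0,0]],[1,[0,0,0],[0,0,0]]]' >/dev/null
python3 s.py
python3 -m pendant '[[1,[2,0,0],[0,0,0]],[1,[2,0,0],[0,0,0]],[1,[0,0,0],[0,0,0]]]' >/dev/null
python3 s.py
```

```text
t 13.25 mm now-axes [12.3 -0.2 -0. ] mm goal-axes [12.3 -0.2 -0. ] turn [-0.1  0.1 -0. ] Ftool [-4.  -3.7  0.5] pos [0.5058 0.0984 0.036 ]
t 13.62 mm now-axes [ 8.4 -0.2 -0. ] mm goal-axes [ 8.4 -0.2 -0. ] turn [-0.1  0.1 -0. ] Ftool [-3.8 -4.3  1.1] pos [0.5066 0.1022 0.036 ]
```

```bash
for i in 1 2 3; do python3 -m pendant '[[1,[1,0,0],[0,0,0]],[1,[1,0,0],[0,0,0]],[1,[0,0,0],[0,0,0]]]' >/dev/null
python3 s.py; done
```

```text
t 14.0 mm now-axes [ 6.6 -0.2 -0. ] mm goal-axes [ 6.6 -0.2 -0. ] turn [-0.1  0.1 -0.1] Ftool [-4.1 -4.3  0.4] pos [0.5071 0.1039 0.036 ]
t 14.38 mm now-axes [ 4.6 -0.2 -0. ] mm goal-axes [ 4.6 -0.2 -0. ] turn [-0.1  0.1 -0.1] Ftool [-3.6 -3.9  0.9] pos [0.5075 0.1059 0.036 ]
t 14.75 mm now-axes [ 2.6 -0.2 -0. ] mm goal-axes [ 2.6 -0.2 -0. ] turn [-0.1  0.1 -0.1] Ftool [-4.7 -4.8  1.1] pos [0.5079 0.1078 0.036 ]
```

```bash
for i in 1 2; do python3 -m pendant '[[1,[0.7,0,0],[0,0,0]],[1,[0,0,0],[0,0,0]]]' >/dev/null
python3 s.py; done
```

```text
t 15.0 mm now-axes [ 2.  -0.2 -0. ] mm goal-axes [ 2.  -0.1 -0. ] turn [-0.1  0.1 -0.1] Ftool [-4.9 -3.9  0.8] pos [0.508  0.1085 0.036 ]
t 15.25 mm now-axes [ 1.3 -0.1 -0. ] mm goal-axes [ 1.3 -0.1 -0. ] turn [-0.1  0.1 -0.1] Ftool [-4.1 -4.2  0.6] pos [0.5082 0.1091 0.036 ]
```

```bash
python3 -m pendant '[[1,[0.7,0,0],[0,0,0]],[1,[0,0,0],[0,0,0]]]' >/dev/null
python3 s.py
```

```text
t 15.5 mm now-axes [ 0.6 -0.2 -0. ] mm goal-axes [ 0.6 -0.2 -0. ] turn [-0.1  0.1 -0.1] Ftool [-2.9 -3.5  0.2] pos [0.5084 0.1098 0.036 ]
```

```bash
for i in 1 2; do python3 -m pendant '[[1,[0.7,0,0],[0,0,0]],[1,[0,0,0],[0,0,0]]]' >/dev/null
python3 s.py; done
```

```text
t 15.75 mm now-axes [-0.1 -0.2 -0. ] mm goal-axes [-0.1 -0.2 -0. ] turn [-0.1  0.1 -0.1] Ftool [-3.9 -3.6  1. ] pos [0.5085 0.1105 0.036 ]
t 16.0 mm now-axes [-0.8 -0.2 -0. ] mm goal-axes [-0.8 -0.2 -0. ] turn [-0.1  0.1 -0.1] Ftool [-3.1 -4.3  0.7] pos [0.5087 0.1112 0.036 ]
```

```bash
python3 -m pendant '[[1,[0.7,0,0],[0,0,0]],[1,[0,0,0],[0,0,0]]]' >/dev/null
python3 s.py
```

```text
t 16.25 mm now-axes [-1.5 -0.1 -0. ] mm goal-axes [-1.5 -0.1 -0. ] turn [-0.1  0.1 -0.1] Ftool [-3.7 -3.7  0.4] pos [0.5088 0.1118 0.036 ]
```

```bash
for i in 1 2 3; do python3 -m pendant '[[1,[0.7,0,0],[0,0,0]],[1,[0,0,0],[0,0,0]]]' >/dev/null
python3 s.py; done
```

```text
t 16.5 mm now-axes [-2.  -0.1 -0. ] mm goal-axes [-2.  -0.1 -0. ] turn [-0.1  0.2 -0.1] Ftool [-4.7 -3.2 -0. ] pos [0.5089 0.1123 0.036 ]
t 16.75 mm now-axes [-2.1 -0.2  0. ] mm goal-axes [-2.1 -0.2  0. ] turn [-0.1  0.2 -0.1] Ftool [-5.  -4.  -0.4] pos [0.509  0.1125 0.036 ]
t 17.0 mm now-axes [-2.3 -0.1  0.1] mm goal-axes [-2.3 -0.2  0. ] turn [-0.1  0.2 -0.1] Ftool [-6.  -4.1 -0.4] pos [0.509  0.1126 0.036 ]
```

Forward motion has stopped at x≈17 mm while the push rises, so the plug is wedged. I'll add a touch more push and hold.

```bash
python3 -m pendant '[[1,[0.6,0,0],[0,0,0]],[1,[0,0,0],[0,0,0]],[1,[0,0,0],[0,0,0]],[1,[0,0,0],[0,0,0]]]' >/dev/null
python3 s.py;  python3 -m pendant '[[1,[0.4,0,0],[0,0,0]],[1,[0,0,0],[0,0,0]],[1,[0,0,0],[0,0,0]],[1,[0,0,0],[0,0,0]],[1,[0,0,0],[0,0,0]]]' >/dev/null
python3 s.py
python3 - <<'E'
from h import *
i,K,T=snap('scene')
cv2.imwrite('pics/wedge.png',cv2.resize(i[135:225,222:332],(733,600),interpolation=2)[:,:,::-1])
E
```

```text
t 17.5 mm now-axes [-2.4 -0.2  0.1] mm goal-axes [-2.4 -0.2  0.1] turn [-0.1  0.3 -0.1] Ftool [-8.2 -4.1 -1.3] pos [0.509  0.1127 0.0361]
t 18.12 mm now-axes [-2.5 -0.2  0.1] mm goal-axes [-2.5 -0.2  0.1] turn [-0.1  0.3 -0.2] Ftool [-8.1 -3.8 -1.4] pos [0.5091 0.1128 0.0361]
```

View pics/wedge.png

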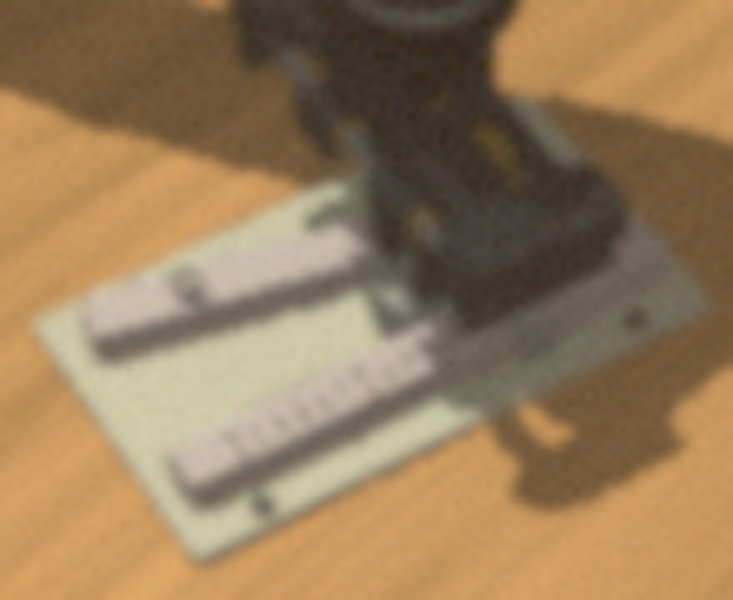

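The plug's foot sits between both bars at about (395,310) in the crop, and the push has held at 8 N for over half a second. I'll back off, then lift.

```bash
python3 -m pendant '[[1,[-2,0,0],[0,0,0]],[1,[-2,-0.5,0],[0,0,0]],[1,[-5,-1.5,0],[0,0,0]],[1,[-8,-1,0],[0,0,0]],[1,[-10,0,-2],[0,0,0]],[1,[-10,0,-10],[0,0,0]],[1,[0,0,-30],[0,0,0]],[1,[0,0,-40],[0,0,0]]]' >/dev/null
python3 go.py .5741 -.289 .0379
```

```text
t 19.18 mm now-axes [-342.8  155.3   81.3] mm goal-axes [-343.   154.8   81.2] turn [-0.   0.  -0.1] Ftool [0.7 1.2 3.1] pos [0.4991 0.0798 0.1191]
```

```bash
python3 -m pendant '[[1,[-40,20,0],[0,0,0]],[1,[-55,25,0],[0,0,0]],[1,[-55,25,0],[0,0,0]],[1,[-55,25,0],[0,0,0]],[1,[-55,25,0],[0,0,0]],[1,[-50,21,0],[0,0,0]],[1,[-32,14,0],[0,0,0]],[1,[0,0,0],[0,0,0]]]' >/dev/null
python3 go.py .5741 -.289 .0379
python3 -m pendant '[[1,[0,0,0],[0,0,0]],[1,[0,0,0],[0,0,0]]]' >/dev/null
python3 go.py .5741 -.289 .0379
python3 - <<'E'
from h import *
i,K,T=snap('top'); u0,v0,u1,v1=205,225,290,290
c=cv2.resize(i[v0:v1,u0:u1],None,fx=8,fy=8,interpolation=2)
cv2.imwrite('pics/ptr.png',c[:,:,::-1])
E
```

```text
t 20.18 mm now-axes [ 4.2 -0.5 80.9] mm goal-axes [ 3.9 -0.3 80.9] turn [ 0.1  0.2 -0.4] Ftool [0.3 0.4 2.6] pos [ 0.5735 -0.2928  0.1188]
t 20.43 mm now-axes [-4.1  0.1 80.3] mm goal-axes [-4.   0.1 80.3] turn [-0.  -0.1  0.1] Ftool [ 0.2 -0.2  2.6] pos [ 0.5749 -0.285   0.1182]
```

View pics/ptr.png

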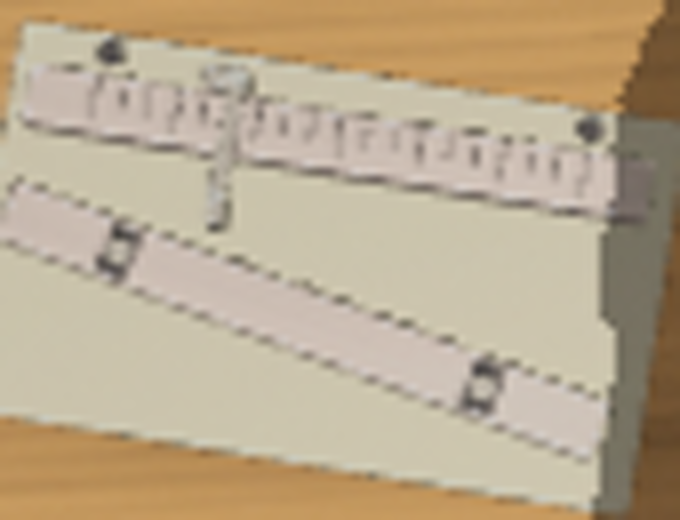

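The pointer now stands at about (233,250), carried along the rail and clear of the plug. Next I'll seat the plug.

```bash
python3 - <<'E'
from h import *
t=np.load('top1.npz'); a=np.radians(77.2)
p=onz(t['K'],t['T'],233.5,250.1,.022)[:2]*1000-[504.2,96.6]; print('tongue face gauge x',p@[np.cos(a),np.sin(a)],'expect ~37')
E
python3 -m pendant '[[1,[-4,0,10],[0,0,0]],[1,[0,0,25],[0,0,0]],[1,[0,0,25],[0,0,0]],[1,[0,0,9],[0,0,0]],[1,[0,0,0],[0,0,0]],[1,[0,0,0],[0,0,0]]]' >/dev/null
python3 go.py .5741 -.289 .0379
```

```text
tongue face gauge x 34.11655929689066 expect ~37
t 21.23 mm now-axes [ 2.  -1.1 12. ] mm goal-axes [ 2.  -1.1 12. ] turn [0.1 0.  0. ] Ftool [-0.3 -0.   2.8] pos [ 0.5747 -0.2912  0.0499]
```

```bash
python3 -m pendant '[[1,[2,-1,0],[0,0,0]],[1,[0,0,0],[0,0,0]],[1,[0,0,0],[0,0,0]]]' >/dev/null
python3 go.py .5741 -.289 .0379
```

```text
t 21.6 mm now-axes [-0.2  0.5 11.5] mm goal-axes [-0.2  0.5 11.5] turn [0. 0. 0.] Ftool [-0.1 -0.4  2.8] pos [ 0.5737 -0.2887  0.0494]
```

```bash
python3 -m pendant '[[1,[0,0.4,4],[0,0,0]],[1,[0,0,3],[0,0,0]],[1,[0,0,0],[0,0,0]],[1,[0,0,0],[0,0,0]]]' >/dev/null
python3 go.py .5741 -.289 .0379
python3 -m pendant '[[1,[0,0,2],[0,0,0]],[1,[0,0,1.5],[0,0,0]],[1,[0,0,0],[0,0,0]],[1,[0,0,0],[0,0,0]]]' >/dev/null
python3 go.py .5741 -.289 .0379
```

```text
t 22.1 mm now-axes [-0.2  0.3  4.1] mm goal-axes [-0.2  0.3  4.1] turn [-0. -0.  0.] Ftool [-0.5  0.2  3.1] pos [ 0.5739 -0.2888  0.042 ]
t 22.6 mm now-axes [-0.2  0.3  0.7] mm goal-axes [-0.2  0.3  0.7] turn [ 0. -0.  0.] Ftool [-0.6  0.2  2.6] pos [ 0.5739 -0.2888  0.0386]
```

In the recess with no side contact (z 0.0386, within 0.7 mm of the floor). I'll touch down and release.

```bash
python3 -m pendant '[[1,[0,0,0.6],[0,0,0]],[1,[0,0,0.2],[0,0,0]],[1,[0,0,0],[0,0,0]],[1,[0,0,0],[0,0,0]]]' >/dev/null
python3 go.py .5741 -.289 .0379
python3 -m pendant '[[-1,[0,0,0],[0,0,0]],[-1,[0,0,0],[0,0,0]],[-1,[0,0,0],[0,0,0]],[-1,[0,0,0],[0,0,0]],[-1,[0,0,0],[0,0,0]],[-1,[0,0,0],[0,0,0]],[-1,[0,0,0],[0,0,0]],[-1,[0,0,0],[0,0,0]]]'
python3 -m pendant '[[-1,[0,0,-10],[0,0,0]],[-1,[0,0,-20],[0,0,0]],[-1,[0,0,-40],[0,0,0]],[-1,[0,0,-40],[0,0,0]],[-1,[0,-40,-40],[0,0,0]],[-1,[0,-55,0],[0,0,0]],[-1,[0,-55,0],[0,0,0]],[-1,[0,0,0],[0,0,0]]]' >/dev/null
python3 - <<'E'
from h import *
o=[]
for n in('top','scene'):
    i,K,T=snap(n); u,v=proj(K,T,[.574,-.289,.05]).round().astype(int)
    o.append(cv2.resize(i[v-35:v+35,u-35:u+35],(390,390),interpolation=2))
cv2.imwrite('pics/end.png',np.hstack(o)[:,:,::-1])
E
```

```text
t 23.1 mm now-axes [-0.2  0.2 -0.1] mm goal-axes [-0.2  0.2 -0.1] turn [ 0. -0.  0.] Ftool [0.2 1.  2.3] pos [ 0.5739 -0.2887  0.0378]
clock: 24.1
tool_pos: [0.5739, -0.2887, 0.0378]
eef_rot: [0.781, 0.624, 0.0, -0.0]
contact_force: [0.3, 0.2, -0.1]
opening: 0.999
finger_force: 0.0
```

View pics/end.png

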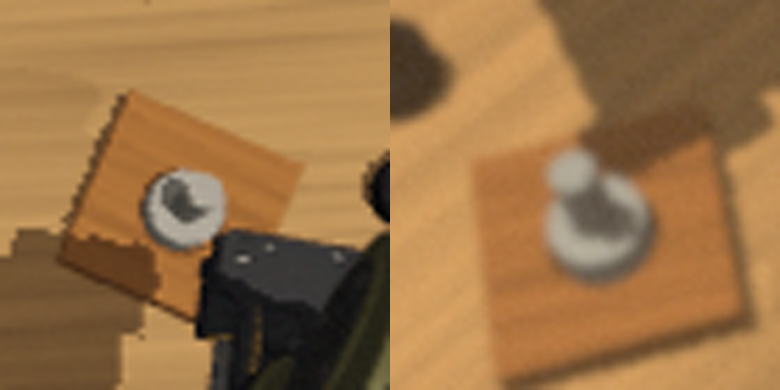

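Both views show the plug upright in the middle of the holder, exactly as at the start, with the gripper clear. I'll hand in.

```bash
python3 -c "
from plant import r
print(r.finish_job())"
```

```text
the job is handed in; nothing more can be done
None
```

I handed the job in at about 25 s; no verdict came back. The plug wedged at about x = +17 mm under an 8 N push held for over half a second, is back upright in the holder's recess, and the pointer stands where the plug left it.

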